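# Short-spin run on the mini centrifuge

## Task

Press the mini centrifuge's open lid down until its catch snaps and holds it shut, and let go of the lid. Only then press the black hold-to-run lever on its front deck down with the fingers until it is level with the two fixed rails beside it, never down to its stop, and keep it level for at least three seconds; the job finishes with the lever still held there. Do not shift the timer, vial and pot standing around.

Things in the scene. Friction and masses are not known exactly. Their poses are not given: they have to be found in the camera images.
- centrifuge: white mini centrifuge, fixed, 255 x 150 mm. Origin on the worktop; its +x points to the back (lid hinge), -x to the front (lever), y = 0 is its middle, z up. Bowl housing x=-45 to 115 mm, top z=90 mm. In front a low deck from x=-144 mm, top z=24 mm, bearing the lever between two fixed white rails (x=-137 to -51 mm, y=30 to 42 mm either side, top z=55 mm)
- lid (a joint): angle of the grey lid, rad: 0 shut, grows as it opens; starts at 0.7 to 0.95, limit 1.15. A spring lifts it: let go too early, it opens again. Over the last 0.08 rad a ball catch at its front edge must be overcome (about 6 to 12 N at lid_press; before it the spring takes about 2 N); it then holds the lid shut within 0.015 of 0
- lid_hinge (a point): middle of the lid's hinge axis, at x=100, z=97 mm on the centrifuge; the axis runs along its y. The lid reaches 154 mm forward from it, is 140 mm wide, and its outer face lies 6 mm outside the axis plane (z=103 mm when shut); a dome 5 mm high in its middle ends 101 mm from the axis
- lid_press (a point): where to press the lid: middle of the ribbed strip on its outer face, 120 mm from the hinge axis. It turns with the lid. While the lid is open that face looks up and to the back, so a fingertip meets it from above and behind and must follow it in an arc down and to the front
- lever (a joint): angle of the black hold-to-run lever, rad: 0 at rest (raised, sloping up 0.30 rad to its front), 0.30 level (top flush with the side rails), 0.50 at its stop. Its front goes down when pressed and springs back up when let go: about 3 N at lever_press to start it, 5 N to hold it level, 7 N at the stop
- lever_hinge (a point): middle of the lever's hinge axis, at x=-60, z=50 mm on the centrifuge; the axis runs along its y; the lever reaches 75 mm forward (-x) from it, a black plate 50 mm wide and 6 mm thick
- lever_press (a point): where to press the lever: middle of the ribbed tread on its top face, 62 mm from the lever's hinge axis and 5 mm above the axis plane (so z=55 mm when level). Moves with the lever
- timer: white bench timer, 64 x 66 x 20 mm, loose, left of the front deck; origin under its middle
- vial: small white screw-cap vial, 24 mm across, 50 mm high, loose, right of the front deck; origin under its middle
- pot: white lidded sample pot, 49 mm across, 43 mm high, loose, left of the bowl housing; origin under its middle

How it is judged:
On the way, in this order (a step that is already met when the one before it is completed fails the run):
1. the lid is shut and stays shut by its catch, with the fingers off the centrifuge (value of joint lid below 0.04 rad and contact force between the fingers and centrifuge below 0.3 N), for 0.3 s.
2. the fingers hold the lever level for two seconds (value of joint lever between 0.23 and 0.37 rad and contact force between the fingers and centrifuge above 2 N and value of joint lid below 0.04 rad), for 2 s.
At the end, for the whole second after the job is handed in: The lid is shut on its catch (under 0.04 rad), the fingers still press the lever (2 to 25 N) and hold it at rest and level within 0.07 rad (about 4 mm at the tread); timer, vial and pot are within 20 mm of where they stood (all of step 2 and velocity of joint lever between -0.1 and 0.1 rad/s and contact force between the fingers and centrifuge below 25 N and distance of each of timer, vial, pot from where it was at the start of the episode below 0.02 m); the arm keeps its last pose, push and grip.
It fails at once if the lever is pressed down to its stop (past 0.46 rad) (value of joint lever above 0.46 rad).
It fails at once if the lever is pressed while the lid is not shut (value of joint lever above 0.12 rad and value of joint lid above 0.08 rad).
It fails at once if the timer, vial or pot is shifted by more than 30 mm or tipped (distance of any of timer, vial, pot from where it was at the start of the episode above 0.03 m or angle between any of timer, vial, pot's own z axis and vertical above 0.5 rad).
It also fails if it takes over 46 s, if anything falls off the work surface, if the arm or the gripper's body presses on something with over 40 N, if the wrist force passes 120 N, or if a joint passes its speed limit or range.

## Robot

A 6-joint arm with a two-finger parallel gripper is mounted at the origin on a cart in front of the work surface, level with it; the furniture and walls round the work are solid. World frame = base frame: x ahead of the robot, y to its left, z up, the work surface at z = 0. Lengths are in m, angles in rad, forces in N, time in s.
With the tool pointing down it reaches from about 0.375 to 0.9 m from the base axis. Payload 3.1 kg.
Tool frame: the origin (TCP) lies at the centre of the arm's flange, where the gripper is bolted on; the fingertips stand 173 mm ahead of it and the grasp point (between the pads) lies 155 mm ahead of it; z points along the fingers, y is the line along which they close (so a half turn about z gives the same grasp; the last joint's range is limited). The gripper opens to 85 mm and grips with 20 to 120 N. Pads are 22 mm wide; open, the fingers measure 114 mm over their backs; the gripper's body (76 mm by 85 mm) begins 54 mm behind the grasp point. The pads swing forward as they close: fully open they stand 13 mm farther back than shut.
Start: joints at [-1.381, 0.527, 1.433, -0, 1.181, -0.178], TCP at [0.225, -0.583, 0.405] pointing down, gripper open.
Joint ranges: [-3.08, 3.08], [-0.75, 2.2], [0.22, 2.44], [-1.43, 4.57], [0, 2.65], [-2.85, 2.85]. Speed limits (rad/s): [2.79, 2.79, 3.14, 3.14, 3.14, 3.14].

## Interface

Orientations are given as a unit quaternion [x, y, z, w].
In Python, from station import * gives the robot as it stands.
- The arm moves only by the shell command python3 -m jog 'ROWS' [OPENING] [FORCE]. ROWS is a JSON object of lists of equal length, an entry for each row: "linear": the shift along the world's x, y, z in mm, a list of three; "turn": the turn about the world's z in units of 5 degrees (1.0 is 5 degrees). A call has 1 to 12 rows; each row shifts and turns the commanded pose from where the row before left it; what a row does not reach is not made up. A row lasts 1/8 s, in which the tool goes at most 62.5 mm and 10.7 degrees, less where a joint would pass 70% of its speed; a pose out of reach is approached as far as the arm can. A call is refused whole if a number of a shift passes 62.5 or a number of a turn 1, either way. A call with a gripper value outside its range is refused whole. OPENING is the opening, from 0 (shut) to 1 (fully open), set as the call begins (- or left out, the last holds). The fingers move at their own pace and stop on an object; FORCE is the grip in N (left out, the last holds). Time passes only in rows, so rows that do not move let the fingers close. It gives the time, the measured TCP pose, the force, the opening and the grip force at its end, in the units of the state.
- sense(): the state, without advancing time (a new reading comes with each control period).
- snapshot(name): name is "scene" or "side" or "wrist"; returns the picture (400x640x3 uint8, red, green, blue); there is no depth.
- get_calibration(name): a dict with "fx", "fy", "cx", "cy" (pixels), "world_to_cam" (4x4, takes a point from world to camera coordinates). Camera axes: x right, y down, z forward; pixel columns grow to the right and rows downward; lengths in m; the calibration is good to about 2 mm. The wrist camera is an equidistant fisheye: a pixel r from the principal point sees the ray r / f radians off the axis. A picture is of the moment at which its call begins: read the wrist's pose just before it. get_calibration takes no time and is no camera call; for the wrist camera it gives the pose at the moment of the call.
- sign_off(): hands the job in; it is judged then, once.
The state is a dict: "t": time; "q": joint angles; "qd": joint speeds; "tau": joint torques, N m; "tcp_pos": TCP position; "tool_rot": TCP orientation; "force": force on the tool from outside, world axes, zero at the start; "ft_torque": the same for the moment, N m; "finger_gap": opening from 0.0 (shut) to 1.0 (fully open); "gripper_force": force on a finger pad.
Only numpy, scipy, OpenCV 4.12 (cv2) and the standard library are available. Lean on these libraries where they do the work, as an engineer would, in place of code of your own. Each camera call takes 0.05 s, during which the arm holds its last target. There are 200 camera calls.

## Working session

There is one attempt and no reset: what is moved stays moved. The work goes in short steps, Python scripts to look and compute and a shell command to move; the robot and the scene stay as the last step left them, time stands still between calls to the robot, and variables do not carry over. Pictures are saved under pics/ and viewed, at most 10 in all, crops included, and the job is handed in when it is done.

```bash
mkdir -p pics; python3 - <<'E'
from station import *
import cv2,numpy as np
for n in ("scene","side"):
    cv2.imwrite(f"pics/{n}0.png",cv2.cvtColor(snapshot(n),cv2.COLOR_RGB2BGR))
    c=get_calibration(n);print(n,c["fx"],c["cx"],c["cy"],np.round(c["world_to_cam"],3).tolist())
s=sense();print(s["t"],s["tcp_pos"],s["tool_rot"],s["force"],s["finger_gap"])
E
```

```text
scene 509.5972637965573 328.36220375234444 206.90520335166622 [[-0.509, -0.861, -0.018, 0.363], [-0.36, 0.232, -0.903, 0.29], [0.782, -0.453, -0.428, 0.631], [0.0, 0.0, 0.0, 1.0]]
side 466.17480062558667 310.14912986140075 198.5645618692396 [[1.0, 0.019, -0.007, -0.606], [0.002, -0.416, -0.91, 0.098], [-0.02, 0.909, -0.416, 0.957], [0.0, 0.0, 0.0, 1.0]]
0.1 [ 0.22468591 -0.58289548  0.40385423] [ 9.83142334e-01  1.82839451e-01 -8.93084982e-06 -9.41504201e-04] [ 0.34346223 -0.74427238  1.05405556] 1.0018330807400793
```

View pics/scene0.png

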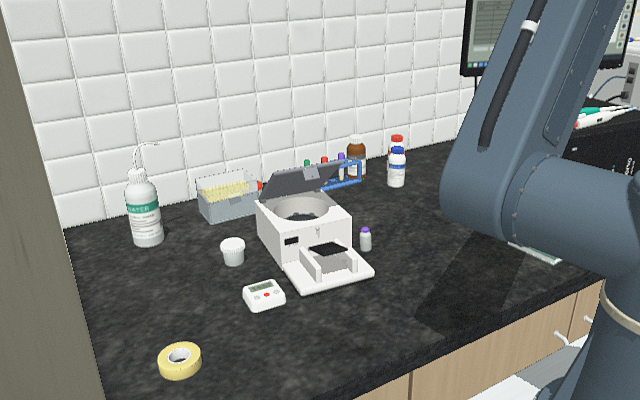

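View pics/side0.png

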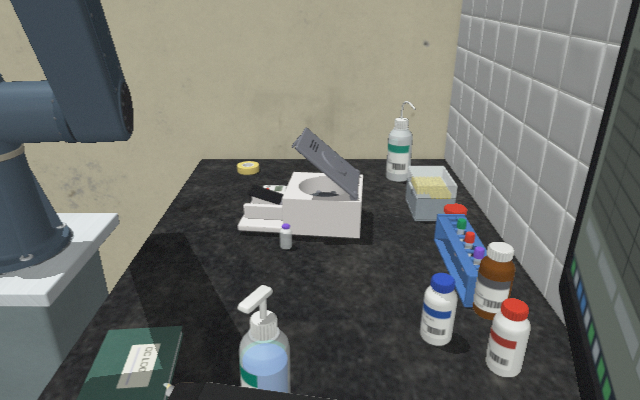

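The scene view shows the centrifuge at about (300,235) with its lid open and the lever at (327,252). The side view shows it at (310,200), hinge to the right. Next I'll enlarge both for corners.

```bash
python3 - <<'E'
import cv2,numpy as np
a=cv2.imread("pics/scene0.png")[155:305,220:390]; b=cv2.imread("pics/side0.png")[120:250,230:375]
a=cv2.resize(a,None,fx=4,fy=4,interpolation=cv2.INTER_CUBIC);b=cv2.resize(b,None,fx=4,fy=4,interpolation=cv2.INTER_CUBIC)
cv2.imwrite("pics/a.png",a);cv2.imwrite("pics/b.png",b)
E
```

```text
(no output)
```

View pics/a.png

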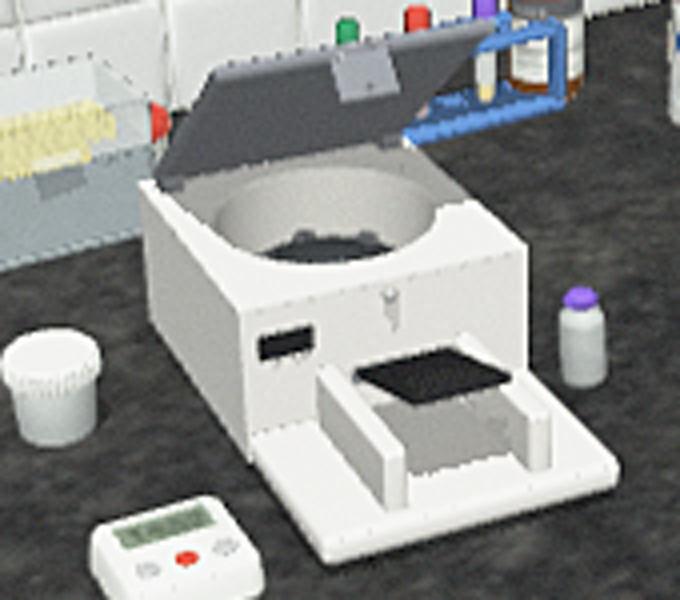

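View pics/b.png

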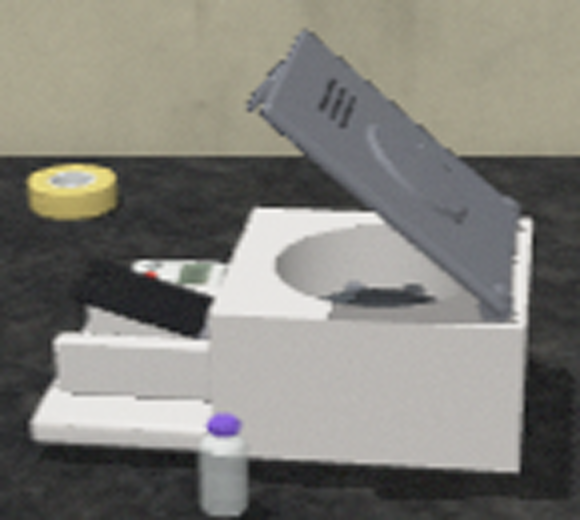

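The scene crop shows the housing top corners at (240,310), (527,243) and (145,182), with deck front corners at (325,553) and (618,470). The side crop shows the near top edge from (213,318) to (527,318), and the lid's front outer corners at (305,30) and (262,108).

```bash
cat > h.py <<'E'
from station import *
import numpy as np
def ray(n,u,v):
    c=get_calibration(n);T=np.array(c["world_to_cam"]);d=np.array([(u-c["cx"])/c["fx"],(v-c["cy"])/c["fy"],1])
    return -T[:3,:3].T@T[:3,3],T[:3,:3].T@d
def plane(n,u,v,z):
    o,d=ray(n,u,v);return (o+d*(z-o[2])/d[2])[:2]
S=lambda u,v:("scene",220+u/4,155+v/4)
D=lambda u,v:("side",230+u/4,120+v/4)
E
python3 - <<'E'
from h import *
P=[(S(240,308),(-45,75,90)),(S(527,243),(-45,-75,90)),(S(145,182),(115,75,90)),(S(325,553),(-144,75,22)),(S(620,470),(-144,-75,22)),(S(248,458),(-45,75,24)),
(D(213,318),(-45,-75,90)),(D(252,208),(-45,75,90)),(D(519,470),(115,-75,0)),(D(527,318),(115,-75,90)),(D(32,432),(-144,-75,22))]
W=np.array([plane(*p,o[2]/1e3) for p,o in P]);O=np.array([o[:2] for p,o in P])/1e3
wc=(W[:,0]+1j*W[:,1]);oc=O[:,0]+1j*O[:,1]
k=((wc-wc.mean())*(oc-oc.mean()).conj()).sum();yaw=np.angle(k)
t=wc.mean()-np.exp(1j*yaw)*oc.mean()
print("scale",abs(k)/(abs(oc-oc.mean())**2).sum(),"yaw",np.degrees(yaw),"org",t)
r=wc-(t+np.exp(1j*yaw)*oc);print(np.round(np.c_[r.real,r.imag]*1e3,1))
R=np.array([[np.cos(yaw),-np.sin(yaw),0],[np.sin(yaw),np.cos(yaw),0],[0,0,1]]);T=np.array([t.real,t.imag,0])
for p,y in ((D(305,30),.07),(D(262,108),-.07),(S(495,25),-.07),(S(218,68),.07)):
    o,d=ray(*p);o=R.T@(o-T);d=R.T@d;q=o+d*(y-o[1])/d[1]
    dx,dz=.1-q[0],q[2]-.097;print(np.round(q,4),"r",np.hypot(dx,dz),"ang",np.arctan2(dz,dx), "outer corrected",np.arctan2(dz,dx)-np.arctan2(.006,.154))
for nm,p,z in (("vial",S(582,298),.05),("vial",D(225,424),.05),("pot",S(52,352),.043),("timer",S(178,540),.02)):
    w=plane(*p,z);print(nm,w,(R.T@(np.r_[w,0]-T))[:2])
E
```

```text
scale 0.9996244278491097 yaw -3.7512523927187584 org (0.600955714339269+0.11378465693817874j)
[[  8.4  -3.9]
 [  3.1  -4.1]
 [  4.4 -12.5]
 [ -0.8   5. ]
 [ -5.2   7.5]
 [-14.9   7.5]
 [  0.9  -5.4]
 [  2.8  -2.4]
 [ -0.7  10. ]
 [ -0.4   5.6]
 [  2.3  -7.3]]
[-0.0098  0.07    0.1974] r 0.148808759145741 ang 0.740604978476057 outer corrected 0.7016636353790178
[-0.0179 -0.07    0.1982] r 0.15534155545975334 ang 0.7093119651921673 outer corrected 0.6703706220951281
[-0.026  -0.07    0.2011] r 0.1634456745455849 ang 0.6906559229582799 outer corrected 0.6517145798612407
[-0.0241  0.07    0.2057] r 0.16498529056215794 ang 0.7192739360913589 outer corrected 0.6803325929943197
vial [0.55377374 0.0046683 ] [-0.03994195 -0.11196946]
vial [ 0.55949371 -0.00221001] [-0.03378423 -0.1184588 ]
pot [0.65900813 0.25108827] [0.04894496 0.14080752]
timer [0.50752182 0.25247418] [-0.10230747  0.13227947]
```

Centrifuge origin is about (0.601, 0.114), yaw about −4°, and the lid about 0.7 rad. Lid radius and scale match the given sizes. Next I approach high, with fingers shut.

```bash
python3 -m jog '{"linear":[[20,50,8],[29,53,8],[29,53,8],[29,53,8],[29,53,8],[29,53,8],[29,53,0],[29,53,0],[29,53,0],[29,53,0],[29,53,0],[29,53,0]],"turn":[-0.42,-0.42,-0.42,-0.42,-0.42,-0.42,-0.42,-0.42,-0.42,-0.42,-0.42,-0.42]}' 0 20
python3 - <<'E'
from h import *
import cv2
s=sense();print(s["tcp_pos"],s["tool_rot"],s["t"],s["force"])
cv2.imwrite("pics/w1.png",cv2.cvtColor(snapshot("wrist"),cv2.COLOR_RGB2BGR))
c=get_calibration("wrist");print({k:np.round(v,3) for k,v in c.items()})
E
```

```text
t: 1.6
tcp_pos: [0.5643, 0.0518, 0.4524]
tool_rot: [0.999, -0.036, -0.0, 0.0]
force: [0.9, -1.1, 0.4]
finger_gap: -0.001
gripper_force: 0.0
[0.56432227 0.05179033 0.45237059] [ 9.99334286e-01 -3.64815079e-02 -2.59487398e-04  1.32514320e-04] 1.6 [ 0.85908941 -1.1376677   0.41850223]
{'fx': np.float64(309.707), 'fy': np.float64(309.707), 'cx': np.float64(318.267), 'cy': np.float64(199.935), 'world_to_cam': array([[-0.071, -0.997, -0.007,  0.1  ],
       [-0.957,  0.066,  0.282,  0.49 ],
       [-0.281,  0.027, -0.959,  0.584],
       [ 0.   ,  0.   ,  0.   ,  1.   ]])}
```

View pics/w1.png

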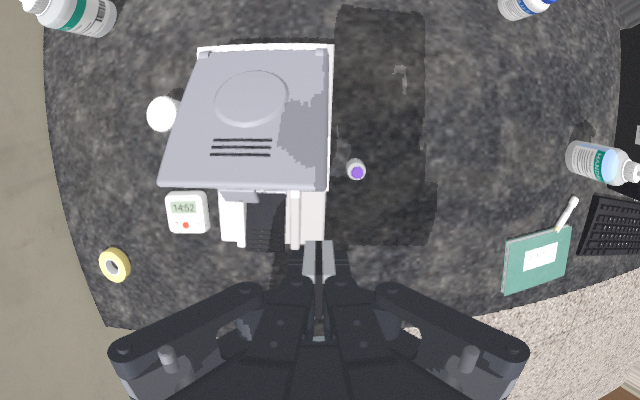

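The wrist view shows the lid's ribs centred at about (241,147), the lid's front corners at (160,185) and (329,190), the housing's back corners at (197,46) and (333,44), and the fingertips at (318,243). The vial cap is at (356,172).

```bash
cat >> h.py <<'E'
def wray(c,u,v):
    T=np.array(c["world_to_cam"]);p=np.array([u-c["cx"],v-c["cy"]]);r=np.hypot(*p);a=r/c["fx"]
    d=np.r_[p/r*np.sin(a),np.cos(a)];return -T[:3,:3].T@T[:3,3],T[:3,:3].T@d
def wpl(c,u,v,z):
    o,d=wray(c,u,v);return (o+d*(z-o[2])/d[2])[:2]
E
python3 - <<'E'
from h import *
c=get_calibration("wrist")
for nm,u,v,z in (("BL",197,46,.09),("BR",333,44,.09),("rib",241,147,.179),("ribL",211,147,.179),("ribR",271,147,.179),("FL",160,185,.20),("FR",329,190,.20),("railR front mid",295,249,.055),("deckFR",328,246,.024),("deckFL",220,240,.024),("vial",357,173,.05)):
    print(nm,np.round(wpl(c,u,v,z),4))
E
```

```text
BL [0.7295 0.1828]
BR [0.7121 0.0333]
rib [0.617  0.1173]
ribL [0.6197 0.1431]
ribR [0.6147 0.0928]
FL [0.596  0.1853]
FR [0.5817 0.0494]
railR front mid [0.4673 0.0971]
deckFR [0.4544 0.0538]
deckFL [0.4721 0.2099]
vial [0.5618 0.0121]
```

Two views agree to about 5 mm: origin ≈ (0.606, 0.118), yaw ≈ −6.2°, lid ≈ 0.70 rad. I'm descending behind and above the ribs.

```bash
python3 -m jog '{"linear":[[22,21,0],[22,21,-24],[22,21,-24],[0,0,-24],[0,0,0]],"turn":[-0.2,-0.2,0,0,0]}'
python3 -m jog '{"linear":[[-2,0,-7],[-2,0,-7],[-1,0,-6],[0,0,0]],"turn":[0,0,0,0]}'
```

```text
t: 2.28
tcp_pos: [0.6289, 0.1129, 0.3779]
tool_rot: [0.999, -0.053, -0.003, 0.0]
force: [0.6, 0.0, -0.1]
finger_gap: -0.004
gripper_force: 0.0
t: 2.78
tcp_pos: [0.6244, 0.1127, 0.3604]
tool_rot: [0.999, -0.054, -0.0, 0.0]
force: [0.6, -0.4, 0.3]
finger_gap: 0.001
gripper_force: 0.0
```

```bash
python3 -m jog '{"linear":[[0,0,-4],[-4,0.4,-5],[-4,0.4,-5],[-4,0.4,-5],[-4,0.4,-5],[0,0,0]],"turn":[0,0,0,0,0,0]}'
```

```text
t: 3.52
tcp_pos: [0.6084, 0.1145, 0.3362]
tool_rot: [0.999, -0.053, -0.001, 0.0]
force: [-0.1, -0.7, -0.3]
finger_gap: -0.002
gripper_force: 0.2
```

```bash
python3 -m jog '{"linear":[[-4,0.4,-7],[-4,0.4,-7],[-4,0.4,-7],[-3,0.3,-6],[-2,0.2,-7],[-1,0.1,-6],[0,0,0]],"turn":[0,0,0,0,0,0,0]}'
python3 - <<'E'
from h import *
import cv2
a=cv2.cvtColor(snapshot("side"),cv2.COLOR_RGB2BGR)[100:260,200:400]
cv2.imwrite("pics/s2.png",cv2.resize(a,None,fx=3,fy=3))
E
```

```text
t: 4.4
tcp_pos: [0.5903, 0.1162, 0.2959]
tool_rot: [0.999, -0.053, -0.001, 0.0]
force: [1.3, -0.9, 1.4]
finger_gap: 0.002
gripper_force: 0.9
```

View pics/s2.png

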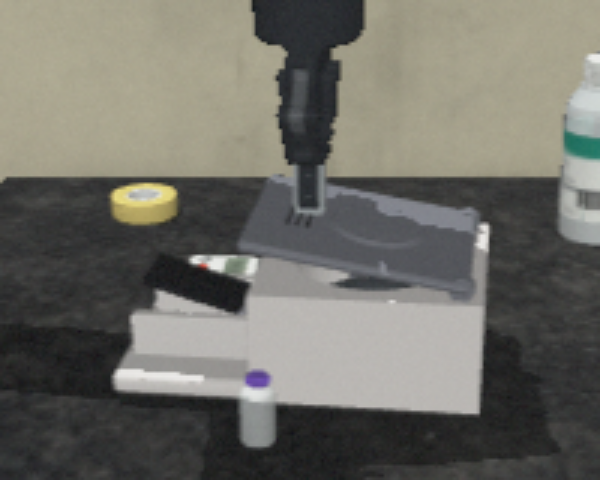

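The lid is following the shut fingers, which sit on the ribs at (308,212); it is at about 0.17 rad. I'm continuing down.

```bash
python3 -m jog '{"linear":[[-2,0.2,-5],[-1,0.1,-5],[0,0,-4],[0,0,-3],[0,0,-2],[0,0,0]],"turn":[0,0,0,0,0,0]}'
python3 -m jog '{"linear":[[0,0,-2],[0,0,-1],[0,0,0]],"turn":[0,0,0]}'
```

```text
t: 5.2
tcp_pos: [0.5866, 0.1166, 0.2769]
tool_rot: [0.999, -0.053, -0.002, 0.0]
force: [-0.5, 0.5, -0.3]
finger_gap: -0.001
gripper_force: 0.0
t: 5.58
tcp_pos: [0.5865, 0.1167, 0.2761]
tool_rot: [0.999, -0.053, -0.002, 0.0]
force: [-4.6, -0.7, 15.3]
finger_gap: -0.001
gripper_force: 7.5
```

15 N with only 0.8 mm of travel means a hard stop: it has snapped. I'll push slightly more, then lift and check.

```bash
python3 -m jog '{"linear":[[0,0,-1],[0,0,0],[0,0,4],[0,0,10],[0,0,20],[0,0,20],[0,0,0]],"turn":[0,0,0,0,0,0,0]}'
python3 - <<'E'
from h import *
import cv2
a=cv2.cvtColor(snapshot("side"),cv2.COLOR_RGB2BGR)[100:260,200:400]
w=cv2.cvtColor(snapshot("wrist"),cv2.COLOR_RGB2BGR)[60:330,170:470]
cv2.imwrite("pics/s3.png",np.hstack([cv2.resize(a,(400,400)),cv2.resize(w,(400,400))]))
E
```

```text
t: 6.45
tcp_pos: [0.5882, 0.1166, 0.3288]
tool_rot: [0.999, -0.053, 0.001, -0.0]
force: [0.0, -0.2, 0.4]
finger_gap: -0.004
gripper_force: 0.0
```

View pics/s3.png

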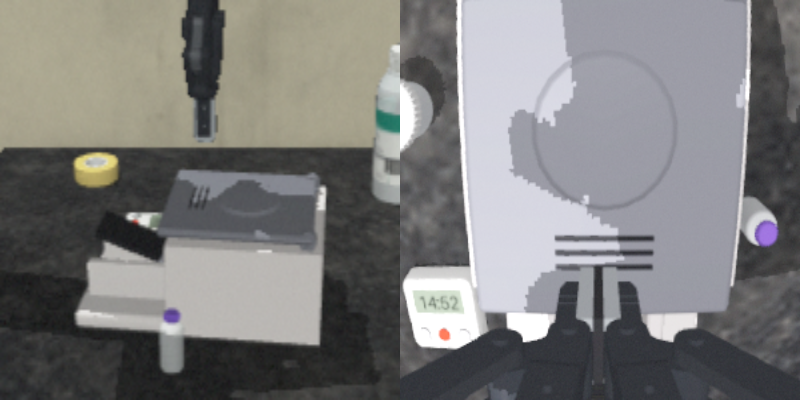

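The lid is shut and the fingers are clear and laterally centred: ribs at (604,252), fingers at (598,270). Now to the lever.

```bash
python3 -m jog '{"linear":[[-20,2.5,0],[-27,4,0],[-27,4,0],[-27,3,-10],[0,0,-20],[0,0,-20],[0,0,-15],[0,0,0]],"turn":[0,0,0,0,0,0,0,0]}'
python3 - <<'E'
from h import *
import cv2
a=cv2.cvtColor(snapshot("side"),cv2.COLOR_RGB2BGR)[140:240,210:310]
w=cv2.cvtColor(snapshot("scene"),cv2.COLOR_RGB2BGR)[200:310,260:370]
cv2.imwrite("pics/s4.png",np.hstack([cv2.resize(a,(400,400)),cv2.resize(w,(400,400))]))
E
```

```text
t: 7.55
tcp_pos: [0.4862, 0.1299, 0.2612]
tool_rot: [0.999, -0.053, -0.002, 0.0]
force: [-0.3, 0.6, 0.3]
finger_gap: 0.003
gripper_force: 0.0
```

View pics/s4.png

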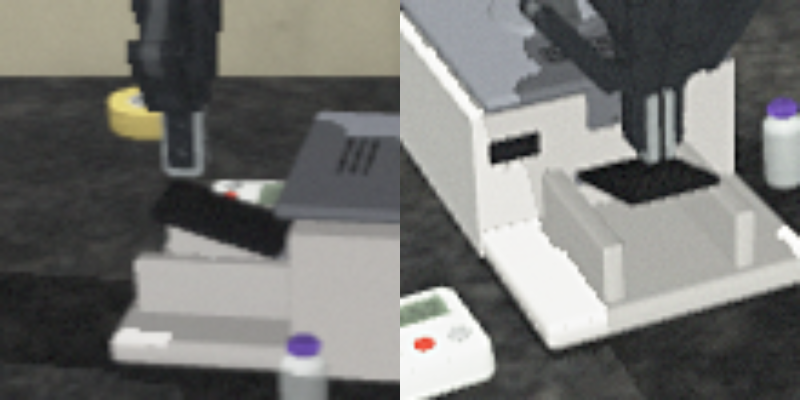

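The shut fingertips, at about (185,172) left and (660,160) right, hang centred just above the lever's front tread. I'm pressing slowly.

```bash
python3 -m jog '{"linear":[[0,0,-5],[0,0,-5],[0,0,-5],[0,0,-5],[0,0,0]],"turn":[0,0,0,0,0]}'
python3 -m jog '{"linear":[[0,0,-4],[0,0,-4],[0,0,-3],[0,0,0]],"turn":[0,0,0,0]}'
```

```text
t: 8.28
tcp_pos: [0.4863, 0.1301, 0.2424]
tool_rot: [0.999, -0.053, -0.001, 0.0]
force: [-1.9, -0.1, 2.8]
finger_gap: 0.001
gripper_force: 1.4
t: 8.78
tcp_pos: [0.4862, 0.1301, 0.2313]
tool_rot: [0.999, -0.053, -0.001, 0.0]
force: [-3.6, 0.1, 4.6]
finger_gap: 0.001
gripper_force: 2.3
```

```bash
python3 -m jog '{"linear":[[0,0,-2],[0,0,-1],[0,0,0],[0,0,0]],"turn":[0,0,0,0]}'
python3 - <<'E'
from h import *
import cv2
a=cv2.cvtColor(snapshot("side"),cv2.COLOR_RGB2BGR)[140:240,210:310]
w=cv2.cvtColor(snapshot("scene"),cv2.COLOR_RGB2BGR)[200:310,260:370]
cv2.imwrite("pics/s5.png",np.hstack([cv2.resize(a,(400,400)),cv2.resize(w,(400,400))]))
E
```

```text
t: 9.28
tcp_pos: [0.4862, 0.1301, 0.2287]
tool_rot: [0.999, -0.053, -0.001, 0.0]
force: [-3.9, 0.4, 5.5]
finger_gap: -0.002
gripper_force: 2.7
```

View pics/s5.png

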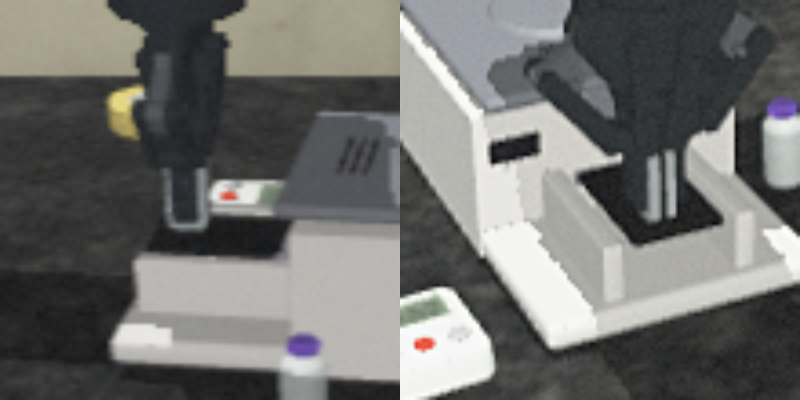

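The lever top is flush with the rails (left view, its edge at y≈252 along the rail top), the force is 5.5 N, and the lid is shut. I'll hold here.

```bash
for i in 1 2 3; do python3 -m jog '{"linear":[[0,0,0],[0,0,0],[0,0,0],[0,0,0],[0,0,0],[0,0,0],[0,0,0],[0,0,0],[0,0,0],[0,0,0],[0,0,0],[0,0,0]],"turn":[0,0,0,0,0,0,0,0,0,0,0,0]}' | egrep 't:|pos|force'; done
python3 -c "
from station import *
print(sign_off())"
```

```text
t: 10.88
tcp_pos: [0.4862, 0.1301, 0.2287]
tool_rot: [0.999, -0.053, -0.001, 0.0]
force: [-4.0, 0.9, 5.8]
gripper_force: 2.7
t: 12.38
tcp_pos: [0.4862, 0.1301, 0.2287]
tool_rot: [0.999, -0.053, -0.001, 0.0]
force: [-3.6, 0.2, 5.1]
gripper_force: 2.7
t: 13.88
tcp_pos: [0.4862, 0.1301, 0.2287]
tool_rot: [0.999, -0.053, -0.001, 0.0]
force: [-4.1, -0.0, 4.0]
gripper_force: 2.7
the job is handed in; nothing more can be done
None
```

I snapped the lid shut and let go of it, then pressed the lever level at about 5 N, held it over 4 s and handed the job in at 13.9 s with it still held; the arm stayed clear of the timer, vial and pot, but sign-off returned no verdict.

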